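Lever open the cover of the larger relay box

ROBOT

A 6-joint arm with a two-finger parallel gripper is mounted at the origin on the work surface. World frame = base frame: x ahead of the robot, y to its left, z up, the work surface at z = 0. Lengths are in mm, angles in rad, forces in N, time in s.
With the tool pointing down it reaches from about 350 to 975 mm from the base axis. Payload 7.1 kg.
Tool frame: the origin (TCP) lies midway between the tips of the shut fingers; the grasp point (between the pads) lies 19 mm behind it (ctrl.grip_point_offset is the distance from the TCP to the grasp point, in mm); z points along the fingers, y is the line along which they close (so a half turn about z gives the same grasp; the last joint's range is limited). The gripper opens to 88 mm and grips with 3 to 60 N. Pads are 20 mm wide; open, the fingers measure 115 mm over their backs; the gripper's body (75 mm by 178 mm) begins 61 mm behind the grasp point.
Start: joints at [-1.31, 0.423, 1.63, -0, 1.089, -0.019], TCP at [172.62, -600.672, 222.675] pointing down, gripper open.
Joint ranges: [-3, 3], [-0.9, 2.11], [0.09, 2.58], [-1.31, 4.45], [0.11, 2.69], [-2.54, 2.54]. Speed limits (rad/s): [2.39, 2.39, 3.01, 3.14, 3.14, 3.14].

INTERFACE

Orientations are given as a rotation vector (axis times angle).
In Python, from workcell import get_obs, optics, close_job, spotter, ctrl gives the robot as it stands. The module is installed in compiled form; this text tells all that it offers.
- The arm moves only by the tool move_arm, never from a script. Its argument "rows" is a list of rows, each a list of 5 numbers: the shift along the tool's x, y, z in cm, then the turn about the tool's z in degrees, then the opening in per cent of the stroke, from 0 (shut) to 100 (fully open). A call has 1 to 10 rows; each row shifts and turns the commanded pose from where the row before left it, along the tool's axes as they then stand; what a row does not reach is not made up. A row lasts 1/8 s, in which the tool goes at most 62.5 mm and 10.7 degrees, less where a joint would pass 70% of its speed; a pose out of reach is approached as far as the arm can. A call with a gripper value outside its range is refused whole. The fingers move at their own pace and stop on an object; the grip force is fixed at half the most. Time passes only in rows, so rows that do not move let the fingers close. It gives the time, the measured TCP pose, the force, the opening and the grip force at its end, in the units of the state.
- get_obs(): the state, without advancing time (a new reading comes with each control period).
- optics.get_image(name): name is "scene" or "top" or "wrist"; returns the picture (384x512x3 uint8, blue, green, red); there is no depth.
- optics.calibration(name): a dict with "camera_matrix" (3x3 intrinsics, pixels), "xyz" and "orientation" of the camera in the world. Camera axes: x right, y down, z forward; pixel columns grow to the right and rows downward; lengths in mm; the calibration is good to about 2 mm. A picture is of the moment at which its call begins: read the wrist's pose just before it. calibration takes no time and is no camera call; for the wrist camera it gives the pose at the moment of the call.
- close_job(): hands the job in; it is judged then, once.
Trained networks look in the newest picture that a camera, given by its name, has taken for a name from the list of things; names that differ only in an ending like _2 or _b are one class to them, and where a whole thing is asked for, a point or a joint stands for the part that bears it (a point fixed in the world has none). Each returns a list of dicts, best first, with "conf" (0 to 1); they miss things now and then, are a little off and sometimes report something else, mostly with a low value. They report only what shows in the picture. A call takes as long as a camera call. They do not tell look-alikes from the thing itself.
- spotter.find_in(camera, label): "point" ([column, row] in pixels, amid what is visible of it).
- spotter.regions_of(camera, label): "region" (384x512 bool, what is visible of it) and "point" ([column, row] in pixels, amid what is visible of it).
The state is a dict: "t": time; "qpos": joint angles; "qvel": joint speeds; "joint_torque": joint torques, N m; "ee_pos": TCP position; "orientation": TCP orientation; "ft_force": force on the tool from outside, world axes, zero at the start; "moment": the same for the moment, N m; "width": finger opening in mm; "grasp_force": force on a finger pad.
Only numpy, scipy, OpenCV 4.12 (cv2) and the standard library are available. Lean on these libraries where they do the work, as an engineer would, in place of code of your own. Each camera call takes 0.05 s, during which the arm holds its last target. There are 200 camera calls.

TASK

Two relay boxes with hinged covers are screwed to the parts counter. Pick up the flat pry tool, put its blade under the front lip of the larger box's cover and lever the cover up until it stands open by itself about half-way to upright or more, touching the cover with the tool only, not with the gripper. Then lay the tool back down on the counter, without dropping it, and leave the smaller box shut.

Things in the scene. Friction and masses are not known exactly. Their poses are not given: they have to be found in the camera images.
- pry: Flat pry tool lying on the counter, 0.1-0.2 kg. Origin: middle of its black block handle, 15 mm above the counter; x axis along the tool to the blade, z up. Handle 90 mm long (x -45 to +45), 24 mm wide (y), 30 mm high. Blade flat steel, 26 mm wide, 3 mm thick, at mid height, x = +45 to its tip at +115 mm. The round-shanked screwdriver far to the robot's right is not wanted.
- box_lip (a point): Middle of the lower front edge of the shut cover's lip on the larger box, 56 mm above the counter; fixed to the box. x axis: from lip back to hinge, z up. Fixed grey case 130 mm deep (x), 110 wide, 56 high; flat black cover 148 x 114 x 6 mm on top. The lip overhangs the front wall by 18 mm, free below. Hinge axis level, along y, 148 mm behind this point, same height.
- box_cover (a joint): Opening angle of the larger box's cover in rad: 0 shut, growing as the lip rises, 1.57 upright, stop at 1.9. The hinge is stiff: the cover stays where it is left and takes about 1.5 N upwards at the lip.
- smallbox_cover (a joint): Opening angle of the cover of the smaller relay box in rad, 0 shut, to be left alone. Same build: 85 mm deep, 70 mm wide, 42 mm high, its cover also with a lip, towards the robot. It stands beside the larger box, 240 to 430 mm from it, on either side.
Mind the look-alikes: they are no part of the job. What is shaped like the part that bears smallbox_cover but orange or pink is not meant.

How it is judged (in metres and radians):
On the way:
1. the tool is lifting the larger box's cover, now open by more than 15 degrees (value of joint box_cover above 0.26 rad and contact force between pry and box_cover above 0.1 N), for 0.1 s.
At the end, for the whole second after the job is handed in: The larger box's cover stands open by more than 0.6 rad (34 degrees), the smaller box's cover is shut (less than 0.1 rad), and the pry tool lies still on the counter (handle's middle less than 25 mm above it), clear of the cover (value of joint box_cover above 0.6 rad and value of joint smallbox_cover below 0.1 rad and height (world z) of pry below 0.025 m and linear speed of pry below 0.03 m/s and contact force between pry and box_cover below 0.1 N); the robot touches nothing.
It fails at once if the gripper or arm pushes the larger box's cover itself (more than 1 N) (contact force between any of the fingers, the arm and box_cover above 1 N).
It fails at once if the smaller box's cover is opened by more than 0.15 rad (value of joint smallbox_cover above 0.15 rad).
It fails at once if the tool is dropped onto the counter (reaches it faster than 1 m/s) (height (world z) of pry below 0.035 m and linear speed of pry above 1 m/s).
It also fails if it takes over 54 s, if anything falls off the work surface, if the arm or the gripper's body presses on something with over 40 N, if the wrist force passes 120 N, or if a joint passes its speed limit or range.

## Working session

There is one attempt and no reset: what is moved stays moved. The work goes in short steps, Python scripts to look and compute and a tool call to move; the robot and the scene stay as the last step left them, time stands still between calls to the robot, and variables do not carry over. Pictures are saved under pics/ and viewed, at most 10 in all, crops included, and the job is handed in when it is done.

Besides the shell and the picture viewer there is one more tool, called after ">>>" by a JSON object that holds its "op" and its "data". move_arm: Moves the arm, as the interface text tells. Its arguments: {"type":"object","properties":{"rows":{"type":"array","items":{"type":"array","items":{"type":"number"}}}},"required":["rows"]}

```bash
mkdir -p pics; python3 - <<'E'
from workcell import get_obs, optics, spotter
import cv2,numpy as np
o=get_obs();print(o)
for c in("scene","top"):
    im=optics.get_image(c);cv2.imwrite(f"pics/{c}0.png",im)
    k=optics.calibration(c);print(c,k)
    for l in("pry","box_lip","box_cover","smallbox_cover"):
        print(l,[(np.round(d["point"]),round(d["conf"],2)) for d in spotter.find_in(c,l)])
E
```

```text
{'t': 0.0, 'qpos': array([-1.31000464e+00,  4.23818183e-01,  1.63067224e+00, -2.13267505e-05,
        1.08859097e+00, -1.89637063e-02]), 'qvel': array([-5.42430163e-05, -3.27328467e-05,  4.29007545e-04,  1.91568369e-04,
       -2.20259639e-04,  7.27792748e-04]), 'joint_torque': array([ 9.30098349e-05, -5.44633842e+01, -2.73666322e+01,  6.44117827e-02,
        2.27516529e-02, -1.47636556e-04]), 'ee_pos': array([ 172.47591424, -600.1642854 ,  221.92281812]), 'orientation': array([-3.10944553e+00, -4.37816818e-01,  3.11375910e-04]), 'ft_force': array([ 0.32142102, -0.5221506 ,  0.02320631]), 'moment': array([-0.01508893, -0.04262422, -0.03246112]), 'grasp_force': 0.0, 'width': 87.56986146243288}
scene {'camera_matrix': array([[486.02845209,   0.        , 252.00061602],
       [  0.        , 486.02845209, 184.04939194],
       [  0.        ,   0.        ,   1.        ]]), 'xyz': array([1299.40976475, -102.81190615, 1037.48336166]), 'orientation': array([-2.02353651, -1.63679558,  0.55210358])}
pry [(array([186., 154.]), 0.63)]
box_lip [(array([162., 244.]), 0.69)]
box_cover [(array([159., 237.]), 0.83)]
smallbox_cover [(array([325., 196.]), 0.91), (array([322., 256.]), 0.73), (array([264., 187.]), 0.6)]
top {'camera_matrix': array([[352.55038764,   0.        , 261.67832798],
       [  0.        , 352.55038764, 199.98503949],
       [  0.        ,   0.        ,   1.        ]]), 'xyz': array([526.06372317,  34.22395866, 930.097012  ]), 'orientation': array([-2.15068389,  2.16171765, -0.08129338])}
pry [(array([336., 283.]), 0.62)]
box_lip [(array([362., 171.]), 0.79)]
box_cover [(array([365., 168.]), 0.85)]
smallbox_cover [(array([205., 186.]), 0.97), (array([263., 209.]), 0.93), (array([225., 127.]), 0.92), (array([158., 152.]), 0.79)]
```

View pics/top0.png

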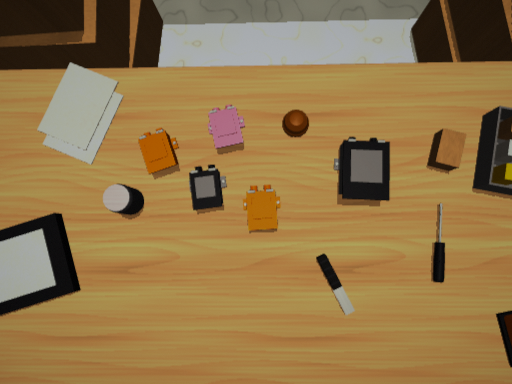

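View pics/scene0.png

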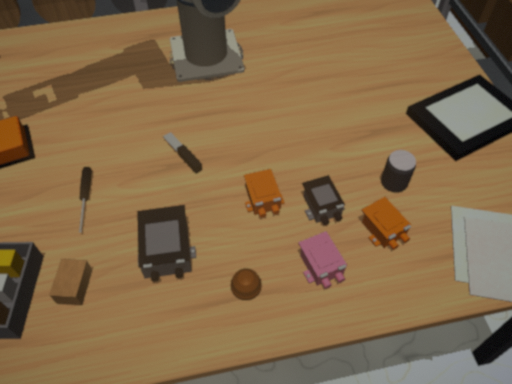

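The top view shows the pry at (335,283), with its black handle near (329,269) and its white blade near (344,300). The screwdriver is at (439,245), so it is the one not wanted: round shank, far right. The larger black box is at (365,168) with its hinge at the top and lip at about row 200. The small black box is at (206,188). The orange (262,209), orange (158,152) and pink (225,127) boxes are look-alikes.

```bash
cat >h.py <<'E'
from workcell import get_obs, optics, spotter
import cv2,numpy as np
from scipy.spatial.transform import Rotation as R
def ray(c,px,z,k=None):
    k=k or optics.calibration(c)
    px=np.atleast_2d(np.asarray(px,float)); K=k["camera_matrix"]
    d=np.c_[px,np.ones(len(px))]@np.linalg.inv(K).T@R.from_rotvec(k["orientation"]).as_matrix().T
    s=(z-k["xyz"][2])/d[:,2]
    return k["xyz"]+d*s[:,None]
def reg(c,l,z,i=0):
    r=spotter.regions_of(c,l)
    if len(r)<=i: return None
    m=r[i]["region"]; v,u=np.nonzero(m); return m,ray(c,np.c_[u,v],z)[:,:2],r[i]
def rect(P):
    (c,s,a)=cv2.minAreaRect(P.astype(np.float32)); return np.round(c),np.round(s),round(a,1)
E
python3 - <<'E'
from h import *
im=optics.get_image("top")
for l,z in(("pry",15),("box_cover",62)):
    m,P,d=reg("top",l,z); print(l,d["conf"],m.sum(),rect(P))
    if l=="pry":
        g=im.max(2)[m]; print("handle",rect(P[g<80]),"blade",rect(P[g>130]),P[g<80].mean(0),P[g>130].mean(0))
    else: Pc=P
    cv2.drawContours(im,cv2.findContours(m.astype(np.uint8),0,1)[0],-1,(0,255,0),1) if l!="pry" else 0
print("cover corners",np.round(cv2.boxPoints(cv2.minAreaRect(Pc.astype(np.float32)))))
cv2.imwrite("pics/crop.png",cv2.resize(im[120:320,190:450],None,fx=3,fy=3)[:600,:780])
E
```

```text
pry 0.75 641 (array([ 408., -125.]), array([160.,  27.]), 25.8)
handle (array([ 437., -110.]), array([91., 26.]), 25.8) blade (array([ 408., -125.]), array([160.,  25.]), 27.0) [ 435.99117643 -110.9382634 ] [ 366.43091891 -146.32428405]
box_cover 0.88 2824 (array([ 691., -199.]), array([118., 154.]), 87.2)
cover corners [[ 612. -254.]
 [ 765. -262.]
 [ 771. -144.]
 [ 617. -137.]]
```

View pics/crop.png

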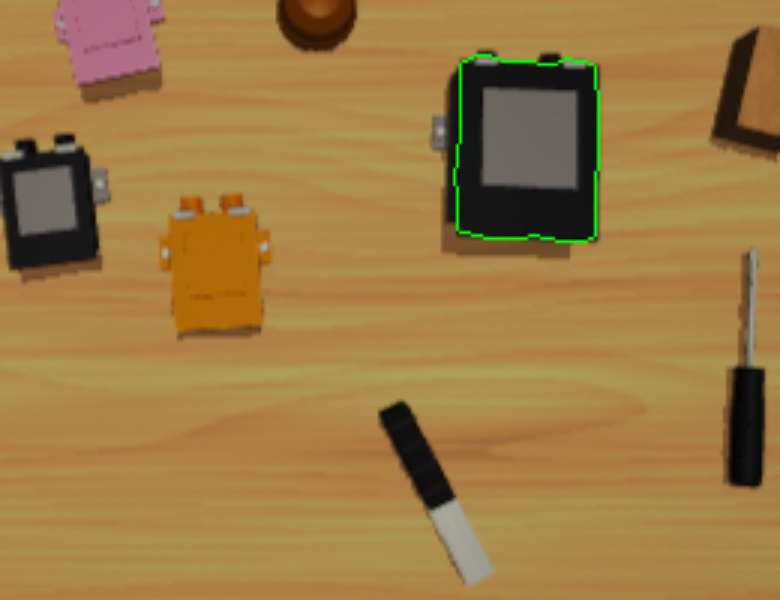

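The crop confirms it: the pry is flat-bladed, with its handle at (437,-110) mm and its blade pointing towards the robot at yaw -153°. The larger box's cover measures 118x154 mm, which fits, and its lip middle is at about (617,-195). I'll go above the handle, gripping 10 mm towards the blade.

```bash
cat >>h.py <<'E'
def yaw(o=None):
    o=o or get_obs(); M=R.from_rotvec(o["orientation"]).as_matrix(); return np.degrees(np.arctan2(M[1,0],M[0,0]))
def go(xyz,xdir=None):
    "shift in tool axes (cm) to TCP target from measured pose, and turn about tool z"
    o=get_obs(); M=R.from_rotvec(o["orientation"]).as_matrix()
    print("tcp",np.round(o["ee_pos"],1),"xdir",round(yaw(o),1),"shift cm",np.round(M.T@(np.array(xyz)-o["ee_pos"])/10,2),
      "turn",None if xdir is None else round((yaw(o)-xdir+180)%360-180,1))
E
python3 -c "
from h import *
go([428,-115,180],27)"
```

```text
tcp [ 172.6 -600.7  222.7] xdir 16.0 shift cm [ 37.96 -39.63   4.27] turn -11.0
```

>>> {"op": "move_arm", "data": {"rows": [[3.8,-3.96,0.43,-1.1,100],[3.8,-3.96,0.43,-1.1,100],[3.8,-3.96,0.43,-1.1,100],[3.8,-3.96,0.43,-1.1,100],[3.8,-3.96,0.43,-1.1,100],[3.8,-3.96,0.43,-1.1,100],[3.8,-3.96,0.43,-1.1,100],[3.8,-3.96,0.43,-1.1,100],[3.8,-3.96,0.43,-1.1,100],[3.8,-3.96,0.43,-1.1,100]]}}

```text
t: 1.9
ee_pos: [386.0, -94.1, 180.0]
orientation: [3.054, 0.735, 0.002]
ft_force: [1.3, 0.3, -0.4]
width: 87.8
grasp_force: 0.0
```

>>> {"op": "move_arm", "data": {"rows": [[0,0,0,0,100],[0,0,0,0,100]]}}

```text
t: 2.15
ee_pos: [385.4, -95.7, 179.8]
orientation: [3.054, 0.736, 0.0]
ft_force: [-0.2, -0.1, 0.2]
width: 87.9
grasp_force: 0.0
```

```bash
python3 - <<'E'
from h import *
k=optics.calibration("wrist"); im=optics.get_image("wrist"); cv2.imwrite("pics/w1.png",im)
go([428,-115,4],27)
r=reg("wrist","pry",30)
if r:
    m,P,d=r; g=im.max(2)[m]; H=P[g<90]; print(d["conf"],rect(P),"handle",rect(H), "blade",P[g>130].mean(0), H.mean(0))
E
```

```text
tcp [385.3 -96.3 179.8] xdir 27.0 shift cm [ 2.95  3.6  17.59] turn -0.0
0.61 (array([ 409., -125.]), array([150.,  27.]), 26.7) handle (array([ 437., -112.]), array([87., 26.]), 26.3) blade [ 357.72496257 -150.97613175] [ 438.53079296 -110.76695041]
```

View pics/w1.png

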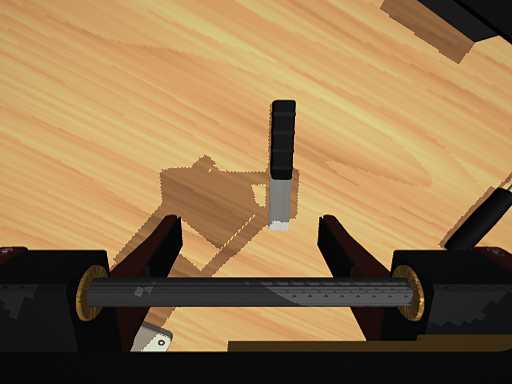

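The wrist view shows the pry upright at (282,165), lined up with the tool, handle at (437,-111). That agrees with the top view.

>>> {"op": "move_arm", "data": {"rows": [[1,1.2,3,0,100],[1,1.25,3,0,100],[0.95,1.25,3,0,100],[0,0,3,0,100],[0,0,2.5,0,100],[0,0,1.5,0,100],[0,0,1,0,100],[0,0,0.5,0,100],[0,0,0,0,100]]}}

```text
t: 3.38
ee_pos: [428.6, -115.3, 4.8]
orientation: [3.054, 0.734, 0.0]
ft_force: [0.2, -0.9, -0.3]
width: 88.2
grasp_force: 0.0
```

>>> {"op": "move_arm", "data": {"rows": [[0,0,0,0,50],[0,0,0,0,0],[0,0,0,0,0],[0,0,0,0,0],[0,0,0,0,0],[0,0,0,0,0],[0,0,0,0,0]]}}

```text
t: 4.25
ee_pos: [428.4, -115.2, 4.7]
orientation: [-3.055, -0.734, -0.0]
ft_force: [0.5, 0.4, -0.2]
width: 24.1
grasp_force: 30.0
```

>>> {"op": "move_arm", "data": {"rows": [[0,0,-1,0,0],[0,0,-2,0,0],[0,0,-2,-10,0],[0,0,0,-10,0],[0,0,0,-10,0],[0,0,0,-10,0],[0,0,0,-10,0],[0,0,0,-10,0],[0,0,0,-10,0],[0,0,0,-10,0]]}}

```text
t: 5.5
ee_pos: [428.4, -115.2, 55.2]
orientation: [1.861, 2.531, 0.0]
ft_force: [0.2, -0.3, -1.2]
width: 24.0
grasp_force: 30.0
```

>>> {"op": "move_arm", "data": {"rows": [[0,0,0,-10,0],[0,0,0,-10,0],[0,0,0,-10,0],[0,0,0,-10,0],[0,0,0,-10,0],[0,0,0,-10,0],[0,0,0,-10,0],[0,0,0,0,0],[0,0,0,0,0]]}}

```text
t: 6.62
ee_pos: [428.4, -115.2, 54.9]
orientation: [0.087, 3.14, -0.0]
ft_force: [0.2, -0.4, -0.2]
width: 23.6
grasp_force: 30.0
```

```bash
python3 - <<'E'
from h import *
# tip 105 ahead of grip; approach with tip 30 mm before lip (617,-195), yaw -2.8
u=np.array([np.cos(np.radians(-2.8)),np.sin(np.radians(-2.8))]); g=np.array([617,-195])-u*(105+40)
go([*g,30],177.2)
a=optics.get_image("top"); b=optics.get_image("scene")
cv2.imwrite("pics/c2.png",np.vstack([cv2.resize(a[120:300,280:480],None,fx=2,fy=2)[:300],cv2.resize(b[80:280,60:260],None,fx=2,fy=2)[:300]]))
E
```

```text
tcp [ 428.4 -115.2   54.9] xdir 176.8 shift cm [-4.77 -7.02  2.5 ] turn -0.4
```

View pics/c2.png

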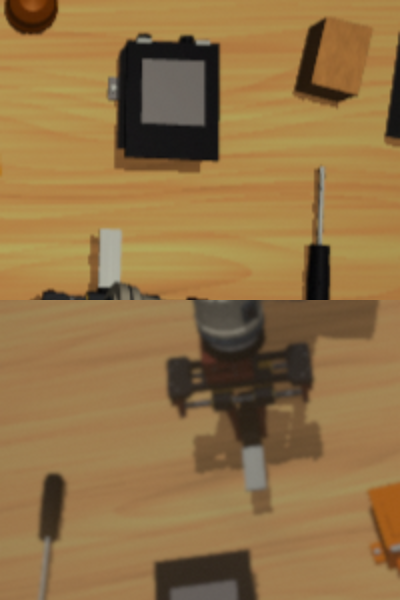

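The blade now points at the box, with its tip at about top-view pixel (335,235). I'll move to just before the lip.

>>> {"op": "move_arm", "data": {"rows": [[-1.6,-2.35,0,-0.4,0],[-1.6,-2.35,0.5,0,0],[-1.57,-2.32,1,0,0],[0,0,1,0,0],[0,0,0,0,0],[0,0,0,0,0]]}}

```text
t: 7.48
ee_pos: [471.9, -186.7, 29.6]
orientation: [-0.07, -3.14, -0.001]
ft_force: [-0.0, 0.4, -1.5]
width: 24.0
grasp_force: 30.0
```

```bash
python3 - <<'E'
from h import *
a=optics.get_image("top")
print("tcp",get_obs()["ee_pos"],yaw())
m,P,d=reg("top","box_cover",62); print("cover",d["conf"],rect(P),np.round(cv2.boxPoints(cv2.minAreaRect(P.astype(np.float32)))))
r=reg("top","pry",40)
if r: print("pry",r[2]["conf"],np.round(cv2.boxPoints(cv2.minAreaRect(r[1].astype(np.float32)))))
print(spotter.find_in("top","box_lip")[:1])
b=optics.get_image("scene")
r=reg("scene","pry",40)
if r: v,u=np.nonzero(r[0]); print("scene pry",r[2]["conf"],u.min(),u.max(),v.min(),v.max(),"tip",ray("scene",[[u[v==v.max()].mean(),v.max()]],40))
cv2.imwrite("pics/c3.png",np.hstack([cv2.resize(a[130:270,290:430],None,fx=2.8,fy=4)[:, :392],cv2.resize(b[110:290,100:240],None,fx=2.8,fy=3.111)]))
E
```

```text
tcp [ 472.18992259 -186.77770234   29.81368144] 177.45820460681267
cover 0.86 (array([ 692., -199.]), array([113., 152.]), 87.7) [[ 614. -253.]
 [ 766. -259.]
 [ 771. -146.]
 [ 619. -140.]]
pry 0.77 [[ 414. -197.]
 [ 572. -209.]
 [ 575. -178.]
 [ 416. -166.]]
[{'point': [360.9, 169.1], 'conf': 0.84}]
scene pry 0.73 156 168 149 200 tip [[ 577.74273293 -197.24419751   40.        ]]
```

View pics/c3.png

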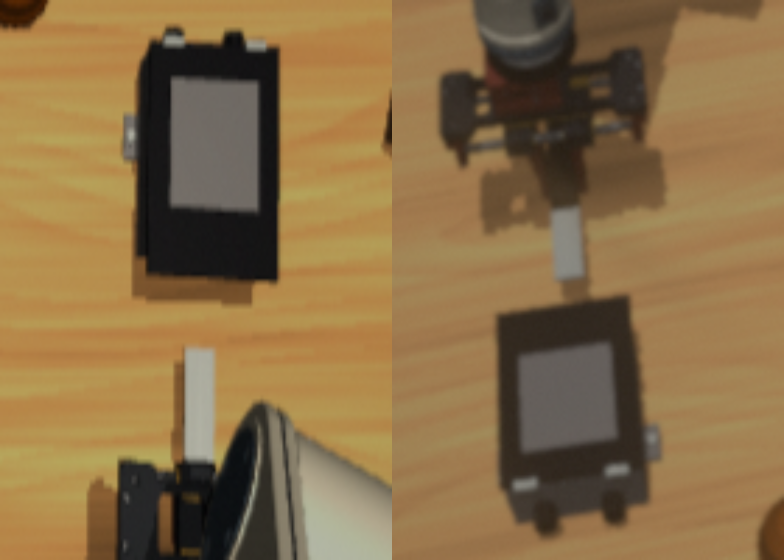

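The blade is in line with the cover. Its tip is at about (577,-195) and the lip at x≈617, so the gap is about 40 mm. I'll insert 53 mm, which puts the tip 12 mm past the lip, with the blade about 14 mm below it.

>>> {"op": "move_arm", "data": {"rows": [[-1,0,0,0,0],[-1,0,0,0,0],[-1,0,0,0,0],[-1,0,0,0,0],[-0.8,0,0,0,0],[-0.5,0,0,0,0],[0,0,0,0,0],[0,0,0,0,0]]}}

```text
t: 8.78
ee_pos: [525.3, -189.8, 29.6]
orientation: [-0.07, -3.14, -0.0]
ft_force: [-0.3, 0.0, -1.3]
width: 23.7
grasp_force: 30.0
```

>>> {"op": "move_arm", "data": {"rows": [[0,0,-0.7,0,0],[0,0,-0.7,0,0],[-0.1,0,-0.7,0,0],[-0.1,0,-0.7,0,0],[-0.1,0,-0.7,0,0],[-0.1,0,-0.7,0,0],[0,0,0,0,0],[0,0,0,0,0]]}}

```text
t: 9.78
ee_pos: [530.1, -190.2, 71.8]
orientation: [0.07, 3.14, -0.0]
ft_force: [0.1, 0.7, -1.2]
width: 23.7
grasp_force: 30.0
```

```bash
python3 - <<'E'
from h import *
b=optics.get_image("scene"); a=optics.get_image("top")
print(get_obs()["ee_pos"],get_obs()["ft_force"],get_obs()["moment"])
cv2.imwrite("pics/c4.png",np.hstack([cv2.resize(a[130:270,290:430],None,fx=2.8,fy=4)[:, :392],cv2.resize(b[110:290,100:240],None,fx=2.8,fy=3.111)]))
E
```

```text
[ 529.83120287 -190.14690702   71.62204674] [ 0.03562665  0.05035386 -1.15212553] [ 0.04021084 -0.17422263 -0.00450116]
```

View pics/c4.png

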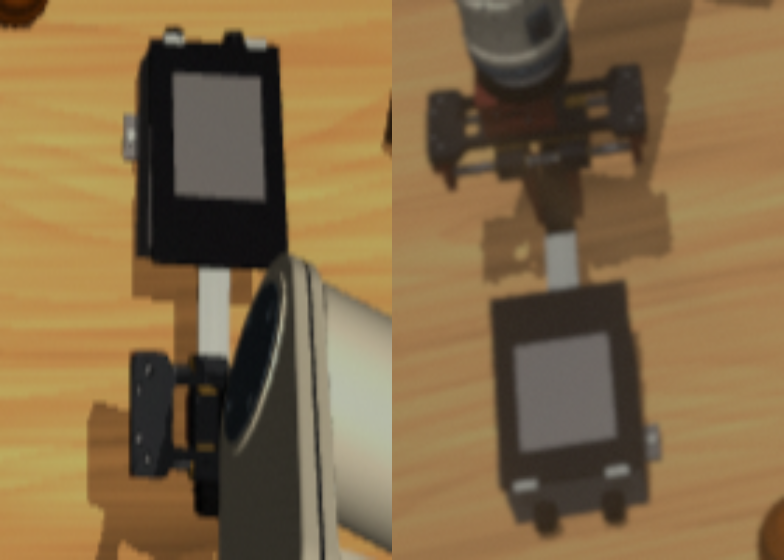

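The cover is rising on the blade, with the lip edge lifted in both views. I'll continue along the arc.

>>> {"op": "move_arm", "data": {"rows": [[-0.2,0,-0.8,0,0],[-0.25,0,-0.8,0,0],[-0.3,0,-0.8,0,0],[-0.4,0,-0.8,0,0],[-0.45,0,-0.8,0,0],[-0.5,0,-0.8,0,0],[-0.55,0,-0.7,0,0],[-0.6,0,-0.7,0,0],[-0.6,0,-0.7,0,0]]}}

```text
t: 11.0
ee_pos: [568.7, -191.9, 141.1]
orientation: [0.07, 3.14, -0.0]
ft_force: [-0.7, -0.6, -2.5]
width: 24.2
grasp_force: 30.0
```

>>> {"op": "move_arm", "data": {"rows": [[-0.65,0,-0.6,0,0],[-0.7,0,-0.6,0,0],[-0.7,0,-0.5,0,0],[-0.7,0,-0.4,0,0],[-0.6,0,-0.4,0,0],[-0.5,0,-0.3,0,0],[0,0,0,0,0]]}}

```text
t: 11.88
ee_pos: [607.3, -193.7, 169.0]
orientation: [0.07, 3.14, -0.0]
ft_force: [0.3, -0.4, -1.6]
width: 23.7
grasp_force: 30.0
```

```bash
python3 - <<'E'
from h import *
b=optics.get_image("scene"); a=optics.get_image("top")
print(get_obs()["ee_pos"],get_obs()["ft_force"],get_obs()["moment"])
cv2.imwrite("pics/c5.png",np.hstack([cv2.resize(a[130:270,290:430],None,fx=2.8,fy=4)[:, :392],cv2.resize(b[110:290,100:240],None,fx=2.8,fy=3.111)]))
E
```

```text
[ 606.79562372 -193.57175195  168.76878457] [-0.23539872  0.43588356 -1.15139242] [ 0.07124223 -0.11378151 -0.00924386]
```

View pics/c5.png

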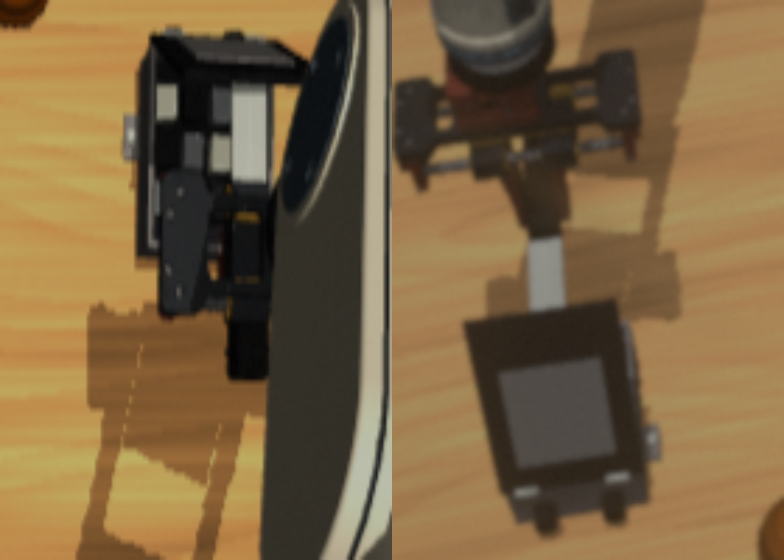

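The cover stands at about 1.15 rad and the tool is still level. I'll withdraw the tool and lower it in front.

>>> {"op": "move_arm", "data": {"rows": [[1,0,0,0,0],[2,0,0,0,0],[3,0,0,0,0],[3,0,0,0,0],[3,0,0,0,0],[3,0,0,0,0],[2,0,2,0,0],[0.5,0,3,0,0],[0,0,3,0,0],[0,0,3,0,0]]}}

```text
t: 13.22
ee_pos: [431.2, -185.8, 58.2]
orientation: [0.071, 3.14, -0.001]
ft_force: [-0.7, 0.0, -1.5]
width: 24.0
grasp_force: 30.0
```

>>> {"op": "move_arm", "data": {"rows": [[0,0,2,0,0],[0,0,1,0,0],[0,0,0.8,0,0],[0,0,0.4,0,0],[0,0,0.3,0,0],[0,0,0.2,0,0],[0,0,0.2,0,0],[0,0,0.1,0,0],[0,0,0,0,0]]}}

```text
t: 14.35
ee_pos: [431.8, -185.7, 8.7]
orientation: [-0.07, -3.141, -0.0]
ft_force: [0.3, 0.3, -1.8]
width: 23.9
grasp_force: 30.0
```

Still hanging about 4 mm up; creep down.

>>> {"op": "move_arm", "data": {"rows": [[0,0,0.1,0,0],[0,0,0.1,0,0],[0,0,0.1,0,0],[0,0,0,0,0],[0,0,0,0,0]]}}

```text
t: 14.98
ee_pos: [431.8, -185.7, 5.7]
orientation: [-0.07, -3.141, -0.0]
ft_force: [-1.1, 0.4, -1.7]
width: 23.9
grasp_force: 30.0
```

>>> {"op": "move_arm", "data": {"rows": [[0,0,0.05,0,0],[0,0,0.03,0,0],[0,0,0,0,0],[0,0,0,0,0]]}}

```text
t: 15.48
ee_pos: [431.8, -185.7, 4.9]
orientation: [-0.07, -3.141, -0.0]
ft_force: [0.4, -0.4, -0.8]
width: 24.1
grasp_force: 30.0
```

Touching down (the load is easing off); release gently and rise.

>>> {"op": "move_arm", "data": {"rows": [[0,0,0,0,30],[0,0,0,0,35],[0,0,0,0,50],[0,0,0,0,70],[0,0,0,0,90],[0,0,0,0,90],[0,0,0,0,90]]}}

```text
t: 16.35
ee_pos: [431.8, -185.7, 4.9]
orientation: [-0.07, -3.141, 0.0]
ft_force: [0.6, 0.6, -0.3]
width: 77.1
grasp_force: 0.0
```

>>> {"op": "move_arm", "data": {"rows": [[0,0,-1,0,90],[0,0,-2,0,90],[0,0,-4,0,90],[0,0,-5,0,90],[0,3,-5,0,90],[0,5,-2,0,90],[0,6,0,0,90],[0,6,0,0,90],[0,0,0,0,90],[0,0,0,0,90]]}}

```text
t: 17.6
ee_pos: [440.6, 14.0, 195.3]
orientation: [0.068, 3.141, -0.0]
ft_force: [0.4, -0.4, -0.0]
width: 79.2
grasp_force: 0.0
```

```bash
python3 - <<'E'
from h import *
b=optics.get_image("scene"); a=optics.get_image("top")
print(get_obs())
cv2.imwrite("pics/c6.png",np.hstack([a[100:350,150:500],b[100:350,60:400]]))
r=reg("top","pry",15); print(r[2]["conf"],rect(r[1]))
E
```

```text
{'t': 17.7, 'qpos': array([ 2.67019604e-03,  1.91705926e-01,  2.04506627e+00, -2.74976242e-04,
        9.04761801e-01, -1.52170721e+00]), 'qvel': array([-0.01171887,  0.00503229,  0.00013439,  0.00369502, -0.00122514,
        0.00443539]), 'joint_torque': array([ 7.66878594e-01, -3.58487678e+01, -2.31536829e+01,  1.29329771e-02,
        8.06793664e-02, -6.80310579e-03]), 'ee_pos': array([440.67680899,  13.00979101, 195.01681522]), 'orientation': array([ 7.26398368e-02,  3.14068849e+00, -3.37121440e-04]), 'ft_force': array([-0.14971096,  0.04307979, -0.19939632]), 'moment': array([ 0.05879487, -0.1557128 , -0.03141505]), 'grasp_force': 0.0, 'width': 79.1688826232431}
0.75 (array([ 453., -186.]), array([ 30., 161.]), 88.1)
```

View pics/c6.png

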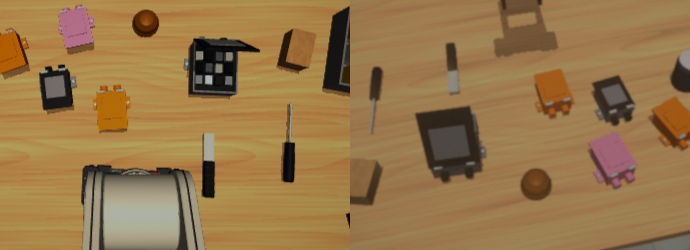

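The final view shows the larger cover standing open at (225,45), the pry lying flat at (208,165) clear of the box, and the small black box shut at (55,88).

```bash
python3 -c "
from workcell import close_job
print(close_job())"
```

```text
the job is handed in; nothing more can be done
None
```

The job is handed in (no verdict was returned): the larger box's cover stands open at about 1.15 rad by my estimate, the pry tool lies flat on the counter clear of it, and the smaller box is still shut.

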